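Hold a carved finial against the sprung stop of a screwing jig

TASK

Slide the plain shank of the carved finial into the mouth of the jig, under the bridge and up to the sprung stop, lying flat on the jig's board. Press it straight against the stop with a steady 12 newtons or so (the stop goes back about 15 mm), never ramming the stop to the end of its travel, and finish while still holding it pressed there, so that the carver can drive a screw down through the bridge. Leave the mallet, the chisel and the figurine where they are.

Things in the scene. Friction and masses are not known exactly. Their poses are not given: they have to be found in the camera images.
- finial: loose carved finial, pale wood, 0.10-0.22 kg: plain shank 170 long, 32 wide, 24 high, with a carved head at one end, 55 long, 46 wide, 44 high (too tall for the bridge). Origin: middle of the shank's underside; x along the shank, away from the head; z up. Shank from x = -85 to 85, head from x = -140 to -85; centre of mass near x = -50
- finial_grip (a point): centre of the shank's section 60 behind the finial's origin (x = -60, z = 12): a good place to grip across y, near the balance point; it stays clear of the guides to the end
- finial_tip (a point): centre of the plain end face of the shank, 85 ahead of the finial's origin and 12 above its underside
- jig: wooden jig fixed to the bench: board 300 (x) by 150 (y), 12 thick, with two guide strips that leave a straight channel 40 wide (4 clear each side of the shank). Origin: centre of the board's underside; x along the channel from mouth to stop; z up. Guides: x = 0 to 105, 25 wide, tops 44 above the bench. An end block, top 48 above the bench, stands at x = 128 to 148
- jig_mouth (a point): middle of the channel's mouth, on the board's top, at x = -20, z = 12 of the jig. From here to x = 0 flared guide ends narrow the way from about 50 to 40
- bridge_hole (a point): centre of the screw hole, on top of the bridge that crosses the channel: x = 22, z = 58 of the jig. The bridge spans x = 0 to 44 and y = -45 to 45, is 14 thick; its underside is 32 above the board
- stop (a joint): how far the sprung stop, a dark wooden block in the channel behind the bridge, has been pushed back along the jig's +x, in m: 0 at rest, 0.030 at the end of its travel. Its spring has no preload and gives 0.8 N per mm (12 N at 0.015)
- stop_face (a point): middle of the sprung stop's face, which meets the shank's end: at rest at x = 75, y = 0, z = 26 of the jig; moves with the stop. The stop is 36 wide, 18 thick, 26 high
- mallet: carver's mallet standing on its head on the bench, 84 across, 235 high with its handle up; origin under its centre. To be left alone
- chisel: wood-handled chisel lying on the bench, 230 long; origin under the ferrule. To be left alone
- figurine: small carved figure on a 60 square plinth, 117 high; origin under its centre. To be left alone
Things that resemble listed ones, but are neither listed nor needed, are in the scene too. What is shaped like the finial but red or yellow is not meant.

How it is judged (in metres and radians):
On the way, in this order (a step that is already met when the one before it is completed fails the run):
1. the shank's plain end is under the bridge, in the channel, with the stop not yet pushed (x of finial_tip in the frame of jig between 0.004 and 0.074 m and y of finial_tip in the frame of jig between -0.012 and 0.012 m and z of finial_tip in the frame of jig between 0.012 and 0.044 m and value of joint stop below 0.003 m), for 0.05 s.
2. the shank presses the stop with 8 to 16 N, steadily for half a second (contact force between finial and stop between 8 and 16 N and value of joint stop between 0.01 and 0.02 m), for 0.5 s.
At the end, for the whole second after the job is handed in: The robot still holds the finial at rest: shank under the bridge, flat on the board (4 mm below to 5 mm above its top, tilt under 0.06 rad), along the channel (within 0.09 rad, end within 12 mm of its middle), its end pressing the stop with 8 to 16 N, the stop pushed back 10 to 20 mm (all of step 2 and x of finial_tip in the frame of jig between 0.083 and 0.098 m and y of finial_tip in the frame of jig between -0.012 and 0.012 m and z of finial_tip in the frame of jig between 0.012 and 0.044 m and z of finial in the frame of jig between 0.008 and 0.017 m and angle between finial's own z axis and vertical below 0.06 rad and angle between the x axis of finial and the x axis of jig, either way round below 0.09 rad and linear speed of finial below 0.01 m/s and (contact force between finial and the fingers above 2 N or contact force between finial and the arm above 2 N)); the arm keeps its last pose, push and grip.
It fails at once if the stop is rammed to the end of its travel (over 27 mm) (value of joint stop above 0.027 m).
It fails at once if the mallet is moved more than 25 mm or tipped (distance of mallet from where it was at the start of the episode above 0.025 m or angle between mallet's own z axis and vertical above 0.3 rad).
It fails at once if the chisel is moved more than 25 mm or tipped (distance of chisel from where it was at the start of the episode above 0.025 m or angle between chisel's own z axis and vertical above 0.3 rad).
It fails at once if the figurine is moved more than 25 mm or tipped (distance of figurine from where it was at the start of the episode above 0.025 m or angle between figurine's own z axis and vertical above 0.3 rad).
It also fails if it takes over 45 s, if anything falls off the work surface, if the arm or the gripper's body presses on something with over 40 N, if the wrist force passes 120 N, or if a joint passes its speed limit or range.

ROBOT

A 7-joint arm with a two-finger parallel gripper is mounted at the origin on the work surface. World frame = base frame: x ahead of the robot, y to its left, z up, the work surface at z = 0. Lengths are in mm, angles in rad, forces in N, time in s.
With the tool pointing down it reaches from about 400 to 875 mm from the base axis. Payload 4.4 kg.
Tool frame: the origin (TCP) lies at the very end of the fingers, on their centre line; the grasp point (between the pads) lies 19 mm behind it; z points along the fingers, y is the line along which they close (so a half turn about z gives the same grasp; the last joint's range is limited). The gripper opens to 85 mm and grips with 20 to 120 N. Pads are 22 mm wide; open, the fingers measure 114 mm over their backs; the gripper's body (76 mm by 85 mm) begins 54 mm behind the grasp point. The pads swing forward as they close: fully open they stand 13 mm farther back than shut.
Start: joints at [-1.35, 0.628, 0.038, 1.517, -0.027, 0.996, -0.02], TCP at [183.85, 623.472, 231.313] pointing down, gripper open.
Joint ranges: [-3.06, 3.06], [-0.37, 2.12], [-1.25, 1.32], [0.18, 2.47], [-1.1, 4.24], [0.23, 1.98], [-2.94, 2.94]. Speed limits (rad/s): [2.57, 2.57, 3.14, 3.14, 3.14, 3.14, 3.14].

INTERFACE

Orientations are given as [roll, pitch, yaw] about the fixed x, y, z axes, in that order (R = Rz(yaw) Ry(pitch) Rx(roll)).
In Python, from cell import read_state, get_image, camera_params, finish_job gives the robot as it stands.
- The arm moves only by the tool arm_command, never from a script. Its argument "deltas" is a list of rows, each an object of numbers: "dx", "dy", "dz": the shift along the world's x, y, z in m; "yaw": the turn about the world's z in degrees; "jaw": the opening, from 0 (shut) to 1 (fully open). A call has 1 to 20 rows; each row is the pose to reach, as a shift and turn from the pose commanded when the call began; what a row does not reach only later rows make up. A row lasts 1/10 s, in which the tool goes at most 50 mm and 8.59 degrees, less where a joint would pass 70% of its speed; a pose out of reach is approached as far as the arm can. A call with a gripper value outside its range is refused whole. The fingers move at their own pace and stop on an object; the grip force is fixed at half the most. Time passes only in rows, so rows that repeat a pose let the fingers close. It gives the time, the measured TCP pose, the force, the opening and the grip force at its end, in the units of the state.
- read_state(): the state, without advancing time (a new reading comes with each control period).
- get_image(name): name is "side" or "top"; returns (picture, depth): 480x640x3 uint8, red, green, blue; 480x640 float32, mm along the optical axis (not along the pixel's ray), 0 where there is no reading.
- camera_params(name): a dict with "camera_matrix" (3x3 intrinsics, pixels), "extrinsics" (4x4, takes a point from camera to world coordinates). Camera axes: x right, y down, z forward; pixel columns grow to the right and rows downward; lengths in mm; the calibration is good to about 2 mm. A picture is of the moment at which its call begins. camera_params takes no time and is no camera call.
- finish_job(): hands the job in; it is judged then, once.
The state is a dict: "clock": time; "qpos": joint angles; "qd": joint speeds; "tau": joint torques, N m; "eef_pos": TCP position; "tool_rot": TCP orientation; "force": force on the tool from outside, world axes, zero at the start; "torque": the same for the moment, N m; "width": finger opening in mm; "gripper_force": force on a finger pad.
Only numpy, scipy, OpenCV 4.12 (cv2) and the standard library are available. Lean on these libraries where they do the work, as an engineer would, in place of code of your own. Each camera call takes 0.05 s, during which the arm holds its last target. There are 200 camera calls.

## Working session

There is one attempt and no reset: what is moved stays moved. The work goes in short steps, Python scripts to look and compute and a tool call to move; the robot and the scene stay as the last step left them, time stands still between calls to the robot, and variables do not carry over. Pictures are saved under pics/ and viewed, at most 10 in all, crops included, and the job is handed in when it is done.

Besides the shell and the picture viewer there is one more tool, called after "Request:" as name(argument=value, ...) on one line, values as JSON. arm_command: Moves the arm, as the interface text tells. Its arguments: {"type":"object","properties":{"deltas":{"type":"array"}},"required":["deltas"]}

```bash
mkdir -p pics
cat > h.py <<'E'
import numpy as np, cv2
from cell import *
def cap(n):
    im,d=get_image(n); p=camera_params(n)
    return im,d,np.array(p["camera_matrix"]),np.array(p["extrinsics"])
def cloud(d,K,E):
    v,u=np.indices(d.shape); P=np.stack([(u-K[0,2])/K[0,0]*d,(v-K[1,2])/K[1,1]*d,d],-1)
    return P@E[:3,:3].T+E[:3,3]
def ray(u,v,z,K,E):
    r=E[:3,:3]@np.array([(u-K[0,2])/K[0,0],(v-K[1,2])/K[1,1],1]); o=E[:3,3]
    return o+r*(z-o[2])/r[2]
E
python3 - <<'E'
from h import *
for n in("top","side"):
    im,d,K,X=cap(n); cv2.imwrite(f"pics/{n}0.png",im[:,:,::-1]); np.savez(n+"0.npz",im=im,d=d,K=K,X=X); print(n,K.round(1).tolist(),X.round(3).tolist())
s=read_state(); print(s)
E
```

```text
top [[485.3, 0.0, 319.9], [0.0, 485.3, 239.1], [0.0, 0.0, 1.0]] [[0.001, -0.983, 0.186, 311.841], [-1.0, 0.001, 0.015, -37.231], [-0.015, -0.186, -0.982, 1399.255], [0.0, 0.0, 0.0, 1.0]]
side [[435.3, 0.0, 320.4], [0.0, 435.3, 233.4], [0.0, 0.0, 1.0]] [[0.713, -0.532, 0.458, 6.407], [-0.701, -0.541, 0.464, -602.393], [0.001, -0.652, -0.759, 1012.03], [0.0, 0.0, 0.0, 1.0]]
{'clock': 0.1, 'qpos': array([-1.34984476,  0.62925825,  0.038441  ,  1.51824045, -0.02699512,
        0.99628939, -0.02000949]), 'qd': array([-0.00072059, -0.00094992, -0.00083344, -0.00337164,  0.00035439,
        0.00206296, -0.00135517]), 'tau': array([ 2.90041462e-03, -5.64521527e+01,  1.23059817e+00, -1.93970776e+01,
        1.13442406e-02,  5.47551666e-03, -1.95518055e-05]), 'eef_pos': array([183.66060326, 622.94836939, 230.48678627]), 'tool_rot': array([-3.13991512e+00,  1.83188121e-05,  2.85483793e+00]), 'force': array([-0.5237127 , -0.02747114, -0.353589  ]), 'torque': array([0.05885819, 0.01246681, 0.02099331]), 'gripper_force': 0.0, 'width': 85.13229625469296}
```

View pics/top0.png

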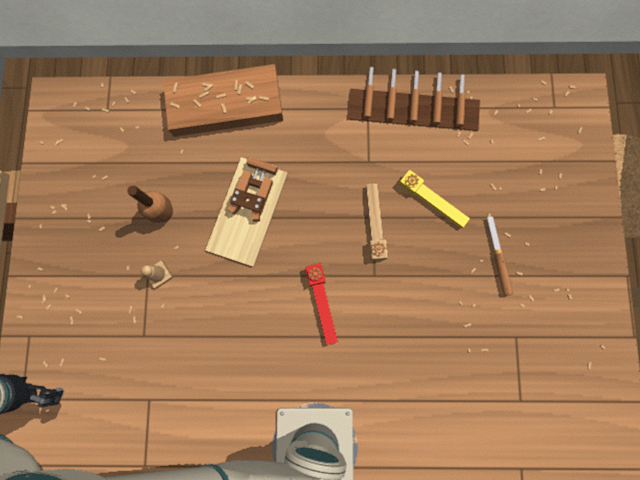

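View pics/side0.png

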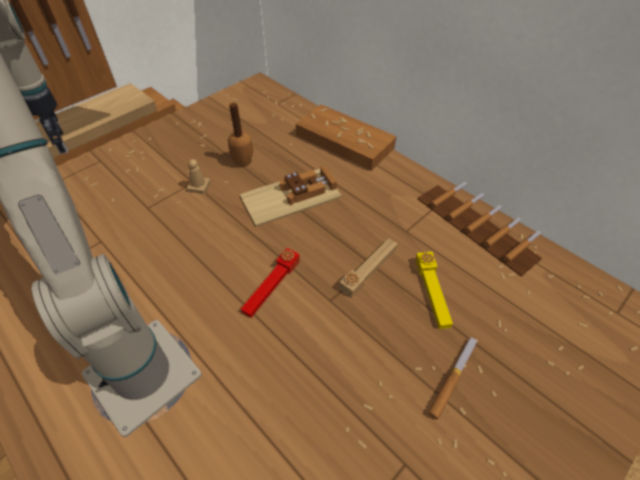

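The top view shows three finial shapes: pale at about (376,220) with its head at (378,250), red at (322,305) and yellow at (433,198). The pale one fits the description, so I choose it. The jig is at about (247,212), with its mouth end low at (232,255) and the stop and end block high at (260,165). The mallet (155,205), figurine (157,273) and chisel (500,255) stand clear of both.

```bash
cat > m.py <<'E'
from h import *
def rect(P,m):
    (c,s,a)=cv2.minAreaRect(P[m][:,:2].astype(np.float32)); return np.round(c,1),np.round(s,1),round(a,2)
def big(m):
    n,l,st,_=cv2.connectedComponentsWithStats(m.astype(np.uint8)); return l==1+np.argmax(st[1:,4])
E
python3 - <<'E'
from m import *
f=np.load("top0.npz"); im,d,K,X=[f[k] for k in("im","d","K","X")]
P=cloud(d,K,X); Z=P[...,2]
v,u=np.indices(d.shape)
print("bench z",np.median(Z[350:390,180:280]), np.median(Z[270:290,200:280]),np.median(Z[150:165,300:340]))
w=(u>355)&(u<395)&(v>172)&(v<270)
for lo,hi in((10,34),(30,60),(10,60)):
    m=big(w&(Z>lo)&(Z<hi)); print("fin",lo,hi,m.sum(),rect(P,m),np.median(Z[m]))
w=(u>200)&(u<292)&(v>150)&(v<270)
for lo,hi in((5,70),(36,70),(50,70)):
    m=big(w&(Z>lo)&(Z<hi)); print("jig",lo,hi,m.sum(),rect(P,m),np.median(Z[m]))
for c in((368,150,405,270),(200,150,295,270)): pass
a=cv2.resize(im[170:270,340:440],None,fx=4,fy=4,interpolation=2); b=cv2.resize(im[150:270,195:295],(400,480),interpolation=2)
o=np.zeros((480,800,3),np.uint8); o[:400,:400]=a; o[:,400:]=b; cv2.imwrite("pics/crop1.png",o[:,:,::-1])
E
```

```text
bench z 0.21606466079435904 0.611690885065741 0.7478418992319575
fin 10 34 643 (array([ 653. , -172.4]), array([169.3,  32.7]), 4.65) 24.99355165696261
fin 30 60 315 (array([ 540.7, -181.2]), array([55.7, 46.9]), 3.64) 42.44091884831141
fin 10 60 985 (array([ 625.2, -175.4]), array([225.2,  47. ]), 3.92) 26.96750348532055
jig 5 70 5115 (array([665.5, 201.5]), array([156.7, 320.8]), 71.9) 14.308474601472199
jig 36 70 1058 (array([697.7, 188.7]), array([ 96.9, 130.7]), 71.99) 48.31956075538153
jig 50 70 478 (array([681.3, 194.9]), array([92.1, 47. ]), 71.98) 59.1467341606774
```

View pics/crop1.png

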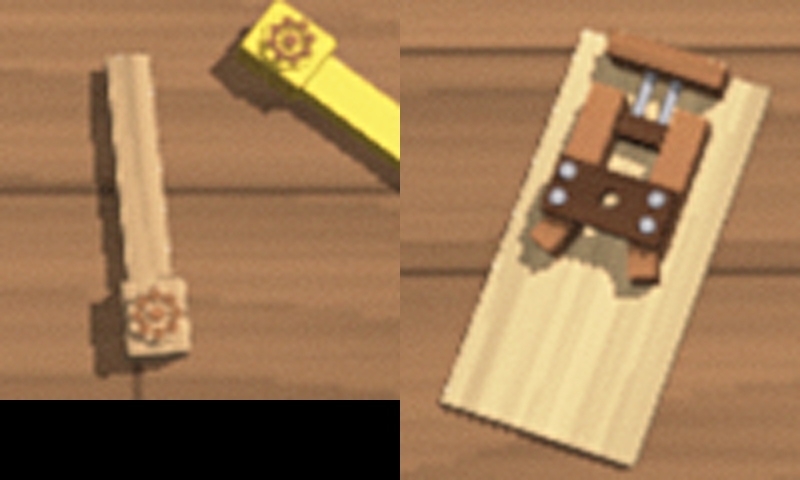

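The crop confirms the pale finial: plain end up at (130,60) and head down at (155,320), with the yellow one beside it. In the jig, the mouth flares sit below the dark bridge and the sprung stop is above it. Next I move above the grip point, at about (593, -177).

Request:
arm_command(deltas=[{"dx": 0.02,"dy": -0.04,"dz": 0.02,"jaw": 0.75},{"dx": 0.409,"dy": -0.8,"dz": 0.0,"yaw": 20.9,"jaw": 0.75},{"dx": 0.409,"dy": -0.8,"dz": 0.0,"yaw": 20.9,"jaw": 0.75},{"dx": 0.409,"dy": -0.8,"dz": 0.0,"yaw": 20.9,"jaw": 0.75},{"dx": 0.409,"dy": -0.8,"dz": 0.0,"yaw": 20.9,"jaw": 0.75},{"dx": 0.409,"dy": -0.8,"dz": 0.0,"yaw": 20.9,"jaw": 0.75},{"dx": 0.409,"dy": -0.8,"dz": 0.0,"yaw": 20.9,"jaw": 0.75},{"dx": 0.409,"dy": -0.8,"dz": 0.0,"yaw": 20.9,"jaw": 0.75},{"dx": 0.409,"dy": -0.8,"dz": 0.0,"yaw": 20.9,"jaw": 0.75},{"dx": 0.409,"dy": -0.8,"dz": 0.0,"yaw": 20.9,"jaw": 0.75},{"dx": 0.409,"dy": -0.8,"dz": 0.0,"yaw": 20.9,"jaw": 0.75},{"dx": 0.409,"dy": -0.8,"dz": 0.0,"yaw": 20.9,"jaw": 0.75},{"dx": 0.409,"dy": -0.8,"dz": 0.0,"yaw": 20.9,"jaw": 0.75},{"dx": 0.409,"dy": -0.8,"dz": 0.0,"yaw": 20.9,"jaw": 0.75},{"dx": 0.409,"dy": -0.8,"dz": 0.0,"yaw": 20.9,"jaw": 0.75},{"dx": 0.409,"dy": -0.8,"dz": 0.0,"yaw": 20.9,"jaw": 0.75},{"dx": 0.409,"dy": -0.8,"dz": 0.0,"yaw": 20.9,"jaw": 0.75},{"dx": 0.409,"dy": -0.8,"dz": 0.0,"yaw": 20.9,"jaw": 0.75},{"dx": 0.409,"dy": -0.8,"dz": 0.0,"yaw": 20.9,"jaw": 0.75},{"dx": 0.409,"dy": -0.8,"dz": 0.0,"yaw": 20.9,"jaw": 0.75}])

```text
invalid input at $.deltas[0]: expected keys dx, dy, dz, yaw, jaw
```

Request:
arm_command(deltas=[{"dx": 0.02,"dy": -0.04,"dz": 0.02,"yaw": 0,"jaw": 0.75},{"dx": 0.409,"dy": -0.8,"dz": 0.0,"yaw": 20.9,"jaw": 0.75},{"dx": 0.409,"dy": -0.8,"dz": 0.0,"yaw": 20.9,"jaw": 0.75},{"dx": 0.409,"dy": -0.8,"dz": 0.0,"yaw": 20.9,"jaw": 0.75},{"dx": 0.409,"dy": -0.8,"dz": 0.0,"yaw": 20.9,"jaw": 0.75},{"dx": 0.409,"dy": -0.8,"dz": 0.0,"yaw": 20.9,"jaw": 0.75},{"dx": 0.409,"dy": -0.8,"dz": 0.0,"yaw": 20.9,"jaw": 0.75},{"dx": 0.409,"dy": -0.8,"dz": 0.0,"yaw": 20.9,"jaw": 0.75},{"dx": 0.409,"dy": -0.8,"dz": 0.0,"yaw": 20.9,"jaw": 0.75},{"dx": 0.409,"dy": -0.8,"dz": 0.0,"yaw": 20.9,"jaw": 0.75},{"dx": 0.409,"dy": -0.8,"dz": 0.0,"yaw": 20.9,"jaw": 0.75},{"dx": 0.409,"dy": -0.8,"dz": 0.0,"yaw": 20.9,"jaw": 0.75},{"dx": 0.409,"dy": -0.8,"dz": 0.0,"yaw": 20.9,"jaw": 0.75},{"dx": 0.409,"dy": -0.8,"dz": 0.0,"yaw": 20.9,"jaw": 0.75},{"dx": 0.409,"dy": -0.8,"dz": 0.0,"yaw": 20.9,"jaw": 0.75},{"dx": 0.409,"dy": -0.8,"dz": 0.0,"yaw": 20.9,"jaw": 0.75},{"dx": 0.409,"dy": -0.8,"dz": 0.0,"yaw": 20.9,"jaw": 0.75},{"dx": 0.409,"dy": -0.8,"dz": 0.0,"yaw": 20.9,"jaw": 0.75},{"dx": 0.409,"dy": -0.8,"dz": 0.0,"yaw": 20.9,"jaw": 0.75},{"dx": 0.409,"dy": -0.8,"dz": 0.0,"yaw": 20.9,"jaw": 0.75}])

```text
clock: 2.1
eef_pos: [592.4, -178.3, 230.3]
tool_rot: [3.141, -0.002, -3.067]
force: [0.2, 0.5, 0.1]
width: 64.3
gripper_force: 0.0
```

Request:
arm_command(deltas=[{"dx": 0.001,"dy": 0.001,"dz": -0.05,"yaw": 0.2,"jaw": 0.75},{"dx": 0.001,"dy": 0.001,"dz": -0.1,"yaw": 0.2,"jaw": 0.75},{"dx": 0.001,"dy": 0.001,"dz": -0.15,"yaw": 0.2,"jaw": 0.75},{"dx": 0.001,"dy": 0.001,"dz": -0.18,"yaw": 0.2,"jaw": 0.75},{"dx": 0.001,"dy": 0.001,"dz": -0.2,"yaw": 0.2,"jaw": 0.75},{"dx": 0.001,"dy": 0.001,"dz": -0.215,"yaw": 0.2,"jaw": 0.75},{"dx": 0.001,"dy": 0.001,"dz": -0.225,"yaw": 0.2,"jaw": 0.75},{"dx": 0.001,"dy": 0.001,"dz": -0.225,"yaw": 0.2,"jaw": 0.75},{"dx": 0.001,"dy": 0.001,"dz": -0.225,"yaw": 0.2,"jaw": 0.75}])

```text
clock: 3.0
eef_pos: [594.5, -175.3, 7.2]
tool_rot: [-3.141, 0.001, -3.06]
force: [0.2, 0.6, 0.5]
width: 64.2
gripper_force: 0.0
```

Request:
arm_command(deltas=[{"dx": 0,"dy": -0.001,"dz": -0.002,"yaw": 0,"jaw": 0.75},{"dx": 0,"dy": -0.001,"dz": -0.002,"yaw": 0,"jaw": 0.0},{"dx": 0,"dy": -0.001,"dz": -0.002,"yaw": 0,"jaw": 0.0},{"dx": 0,"dy": -0.001,"dz": -0.002,"yaw": 0,"jaw": 0.0},{"dx": 0,"dy": -0.001,"dz": -0.002,"yaw": 0,"jaw": 0.0},{"dx": 0,"dy": -0.001,"dz": -0.002,"yaw": 0,"jaw": 0.0},{"dx": 0,"dy": -0.001,"dz": -0.002,"yaw": 0,"jaw": 0.0},{"dx": 0,"dy": -0.001,"dz": -0.002,"yaw": 0,"jaw": 0.0}])

```text
clock: 3.8
eef_pos: [594.3, -176.8, 5.1]
tool_rot: [-3.141, 0.001, -3.06]
force: [-0.5, -0.0, 6.1]
width: 30.7
gripper_force: 60.8
```

Run:
```python
from h import *
for i in range(3):
    s=read_state(); print(s["eef_pos"].round(1),s["tool_rot"].round(3),s["force"].round(1),round(s["width"],1),s["gripper_force"])
    im,d,K,X=cap("side")
cv2.imwrite("pics/side1.png",cv2.resize(im[200:360,260:480],(770,560))[:,:,::-1])
```

```text
[ 594.3 -176.8    5.1] [-3.141e+00  1.000e-03 -3.060e+00] [-0.5 -0.   6.1] 30.7 60.78693866729736
[ 594.4 -176.8    5.1] [-3.141e+00  1.000e-03 -3.060e+00] [-1.2  0.6  6.1] 30.9 60.7874858379364
[ 594.3 -176.8    5.1] [-3.141e+00  1.000e-03 -3.060e+00] [-0.7  0.3  5.8] 30.6 60.78694939613342
```

View pics/side1.png

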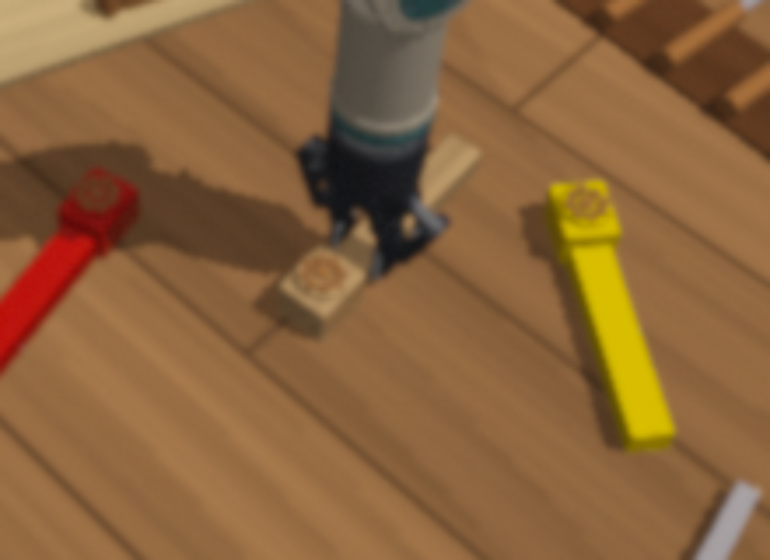

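The side view shows the pads gripping the pale shank just ahead of its head, with the width at 30.7. Next I lift, turn and carry it to a point before the mouth.

Request:
arm_command(deltas=[{"dx": 0,"dy": 0,"dz": 0.03,"yaw": 0,"jaw": 0},{"dx": 0,"dy": 0,"dz": 0.06,"yaw": 0,"jaw": 0},{"dx": 0,"dy": 0,"dz": 0.08,"yaw": 0,"jaw": 0},{"dx": -0.008,"dy": 0.03,"dz": 0.08,"yaw": -2,"jaw": 0},{"dx": -0.018,"dy": 0.07,"dz": 0.08,"yaw": -4,"jaw": 0},{"dx": -0.028,"dy": 0.11,"dz": 0.08,"yaw": -6,"jaw": 0},{"dx": -0.038,"dy": 0.15,"dz": 0.08,"yaw": -8,"jaw": 0},{"dx": -0.048,"dy": 0.19,"dz": 0.08,"yaw": -10,"jaw": 0},{"dx": -0.058,"dy": 0.23,"dz": 0.08,"yaw": -12,"jaw": 0},{"dx": -0.068,"dy": 0.27,"dz": 0.08,"yaw": -14,"jaw": 0},{"dx": -0.078,"dy": 0.31,"dz": 0.08,"yaw": -16,"jaw": 0},{"dx": -0.088,"dy": 0.35,"dz": 0.08,"yaw": -18,"jaw": 0},{"dx": -0.098,"dy": 0.39,"dz": 0.08,"yaw": -20,"jaw": 0},{"dx": -0.106,"dy": 0.42,"dz": 0.08,"yaw": -21.7,"jaw": 0},{"dx": -0.11,"dy": 0.436,"dz": 0.08,"yaw": -22.7,"jaw": 0},{"dx": -0.11,"dy": 0.436,"dz": 0.08,"yaw": -22.7,"jaw": 0},{"dx": -0.11,"dy": 0.436,"dz": 0.08,"yaw": -22.7,"jaw": 0},{"dx": -0.11,"dy": 0.436,"dz": 0.08,"yaw": -22.7,"jaw": 0}])

```text
clock: 5.75
eef_pos: [484.3, 257.5, 84.3]
tool_rot: [-3.14, 0.0, 2.825]
force: [-0.2, -0.1, -2.2]
width: 30.8
gripper_force: 60.0
```

Run:
```python
from m import *
im,d,K,X=cap("top"); np.savez("top1.npz",im=im,d=d,K=K,X=X); P=cloud(d,K,X); Z=P[...,2]
s=read_state(); print(s["eef_pos"].round(1),s["tool_rot"].round(3),s["force"].round(1),s["torque"].round(2))
cv2.imwrite("pics/top1.png",cv2.resize(im[130:330,160:360],(600,600),interpolation=2)[:,:,::-1])
```

```text
[484.5 257.5  84.3] [-3.141  0.     2.824] [-0.3 -0.2 -1.4] [-0.01  0.01 -0.02]
```

View pics/top1.png

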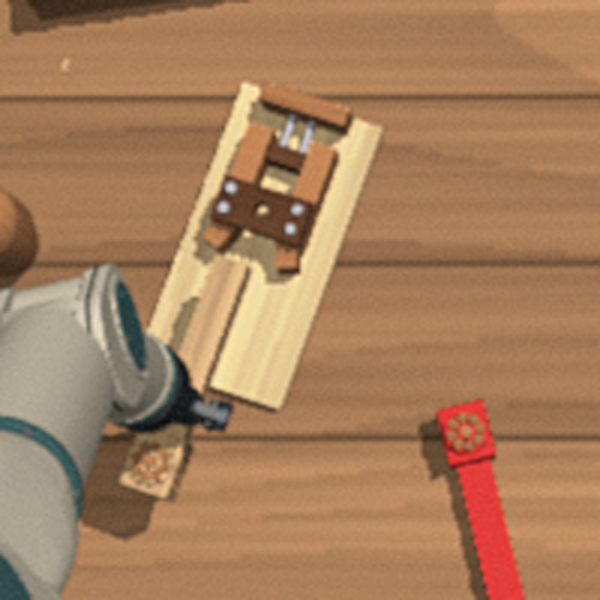

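The top view shows the finial held in line ahead of the mouth, with its plain end at crop (230,265). The arm comes in from the left, near the mallet at crop (10,235), so I check heights there and measure the held shank against the jig.

```bash
cat > meas.py <<'E'
from m import *
E
python3 - <<'E'
from m import *
f=np.load("top1.npz"); im,d,K,X=[f[k] for k in("im","d","K","X")]; P=cloud(d,K,X); Z=P[...,2]
v,u=np.indices(d.shape); hsv=cv2.cvtColor(im,cv2.COLOR_RGB2HSV)
w=(u>215)&(u<245)&(v>214)&(v<258)&(Z>90)&(Z<118)
m=big(w); print("shank",m.sum(),rect(P,m),np.median(Z[m]))
w=(u>198)&(u<225)&(v>272)&(v<298)&(Z>60)&(Z<135)
m=big(w); print("head",m.sum(),rect(P,m),np.median(Z[m]))
Q=P[big((u>215)&(u<245)&(v>214)&(v<258)&(Z>90)&(Z<118))]; c=Q.mean(0); _,_,V=np.linalg.svd(Q-c); print("axis",c.round(1),V[0].round(4),V[2].round(3))
# jig features
g=np.load("top0.npz"); P0=cloud(g["d"],g["K"],g["X"])
for A in(P0,P):
  z=A[...,2]; w=(u>225)&(u<272)&(v>180)&(v<225)
  m=big(w&(z>52)&(z<66)); print("bridge",rect(A,m))
  w=(u>225)&(u<285)&(v>150)&(v<195); m=big(w&(z>38)&(z<52)); 
# arm cloud: heights in left area
for r in range(200,331,10): print(r,[int(Z[r,c]) for c in range(120,225,10)])
print("mallet",rect(P0,big((u>120)&(u<180)&(v>170)&(v<235)&(P0[...,2]>20))), "fig",rect(P0,big((u>130)&(u<180)&(v>250)&(v<295)&(P0[...,2]>20))))
E
```

```text
shank 504 (array([565.3, 230.3]), array([ 34.2, 117.1]), 72.59) 103.53810326717144
head 434 (array([439.2, 271.6]), array([47.2, 66.8]), 71.62) 119.60676483256566
axis [567.4 227.9 103.3] [-0.9596  0.2815  0.0059] [ 0.015  0.071 -0.997]
bridge (array([680.6, 195.2]), array([92.1, 45.5]), 71.98)
bridge (array([680.2, 195.4]), array([93. , 45.8]), 71.93)
200 [1, 0, 184, 146, 112, 1, 1, 3, 0, 0, 0]
210 [0, -1, 109, 115, 100, 57, 0, -2, 0, 2, 10]
220 [2, -1, 0, 71, 60, 0, -4, 461, 0, 2, 17]
230 [0, 2, 1, 0, 467, 469, 491, 501, 449, 5, 15]
240 [3, 3, -1, 502, 506, 538, 529, 507, 468, 13, 14]
250 [3, 2, -5, 509, 578, 582, 564, 536, 472, 345, 223]
260 [7, 2, 2, 609, 622, 614, 592, 558, 490, 324, 246]
270 [2, 1, 1, 663, 662, 644, 620, 576, 293, 259, 158]
280 [0, 0, 687, 707, 692, 671, 650, 584, 1, 126, 116]
290 [-2, 710, 731, 721, 703, 684, 657, 0, 118, 119, 4]
300 [730, 749, 765, 727, 710, 689, 667, 6, 1, 0, 0]
310 [794, 802, 784, 760, 713, 695, 675, 6, 0, 2, 6]
320 [808, 812, 796, 772, 743, 713, 681, -2, 1, 0, -3]
330 [814, 815, 805, 785, 759, 733, 700, 2, 3, -2, 0]
mallet (array([511.1, 212.5]), array([633.7,  81.9]), 58.77) fig (array([376. , 222.3]), array([529.1,  77.7]), 67.76)
```

Request:
arm_command(deltas=[{"dx": 0.001,"dy": 0.002,"dz": -0.02,"yaw": 0.1,"jaw": 0},{"dx": 0.001,"dy": 0.002,"dz": -0.04,"yaw": 0.1,"jaw": 0},{"dx": 0.001,"dy": 0.002,"dz": -0.055,"yaw": 0.1,"jaw": 0},{"dx": 0.001,"dy": 0.002,"dz": -0.063,"yaw": 0.1,"jaw": 0},{"dx": 0.001,"dy": 0.002,"dz": -0.063,"yaw": 0.1,"jaw": 0},{"dx": 0.001,"dy": 0.002,"dz": -0.063,"yaw": 0.1,"jaw": 0}])

```text
clock: 6.4
eef_pos: [485.4, 260.9, 21.7]
tool_rot: [3.141, 0.0, 2.828]
force: [0.6, 0.5, -1.6]
width: 30.8
gripper_force: 60.1
```

```bash
cat > meas.py <<'E'
from m import *
import sys
s=read_state(); print(s["eef_pos"].round(1),s["tool_rot"].round(3),s["force"].round(1),s["torque"].round(2))
D=[];
for i in range(3): im,d,K,X=cap("top"); D.append(d)
d=np.median(D,0); P=cloud(d,K,X); Z=P[...,2]; v,u=np.indices(d.shape)
a=np.array([np.cos(np.radians(18.05)),-np.sin(np.radians(18.05))]); n=np.array([-a[1],a[0]])
m=big((u>225)&(u<272)&(v>180)&(v<225)&(Z>50)&(Z<66)); c,sz,an=rect(P,m); print("bridge",c,sz,an,np.median(Z[m]))
O=c-22*a
L=P[...,:2]-O; jx=L@a; jy=L@n
m=big((jx>-150)&(jx<-2)&(abs(jy)<23)&(Z>float(sys.argv[1]))&(Z<float(sys.argv[1])+25))
x,y,z=jx[m],jy[m],Z[m]; print("shank z",np.median(z),"tip jx",x.max().round(1), "n",m.sum())
for lo in range(-150,0,15):
    k=(x>lo)&(x<=lo+15)
    if k.sum()>8: print(lo+7,"y %.1f..%.1f mid %.2f z %.1f"%(y[k].min(),y[k].max(),(y[k].min()+y[k].max())/2,np.median(z[k])))
# guides behind bridge: sides of channel at top
g=(jx>50)&(jx<100)&(Z>36)&(Z<50)&(abs(jy)<55); print("guide inner/outer y:",jy[g&(jy>0)].min().round(1),jy[g&(jy>0)].max().round(1),jy[g&(jy<0)].max().round(1),jy[g&(jy<0)].min().round(1))
np.savez("last.npz",im=im,d=d)
E
python3 meas.py 27
```

```text
[485.4 260.9  21.7] [3.141 0.    2.828] [ 0.6  0.5 -1.6] [ 0.   -0.01 -0.04]
bridge [680.1 194.5] [90.3 44.8] 71.66 58.77595868743015
shank z 41.03752531101725 tip jx -39.9 n 454
-143 y -13.4..16.8 mid 1.69 z 41.1
-128 y -13.2..19.0 mid 2.92 z 41.1
-113 y -12.9..17.9 mid 2.48 z 41.3
-98 y -13.0..18.2 mid 2.60 z 41.1
-83 y -13.8..19.9 mid 3.01 z 41.0
-68 y -13.4..20.5 mid 3.58 z 40.7
-53 y -13.6..19.8 mid 3.07 z 40.8
-38 y -13.1..17.7 mid 2.33 z 41.0
guide inner/outer y: 1.3 45.1 -0.1 -45.6
```

Request:
arm_command(deltas=[{"dx": -0.0008,"dy": -0.0024,"dz": -0.003,"yaw": 0,"jaw": 0},{"dx": -0.0008,"dy": -0.0024,"dz": -0.003,"yaw": 0,"jaw": 0},{"dx": -0.0008,"dy": -0.0024,"dz": -0.003,"yaw": 0,"jaw": 0},{"dx": -0.0008,"dy": -0.0024,"dz": -0.003,"yaw": 0,"jaw": 0}])

```text
clock: 6.95
eef_pos: [484.1, 259.1, 18.4]
tool_rot: [3.141, 0.0, 2.829]
force: [-0.2, -0.7, -1.4]
width: 30.1
gripper_force: 60.1
```

```bash
python3 meas.py 25
python3 - <<'E'
from h import *
im=np.load("last.npz")["im"]; cv2.imwrite("pics/top2.png",cv2.resize(im[150:270,195:295],(600,600*12//10//1)[:1]+(600,),interpolation=2)[:,:,::-1])
E
```

```text
[484.1 259.1  18.4] [3.141 0.    2.829] [-0.2 -0.7 -1.4] [0.03 0.03 0.01]
bridge [680.5 194.6] [91.5 44.9] 71.7 58.843226151538374
shank z 37.54112848000284 tip jx -40.7 n 440
-143 y -15.7..14.9 mid -0.43 z 37.4
-128 y -15.6..16.1 mid 0.25 z 38.0
-113 y -16.2..16.9 mid 0.33 z 37.6
-98 y -16.2..16.1 mid -0.06 z 37.9
-83 y -16.0..16.6 mid 0.31 z 37.4
-68 y -16.4..16.1 mid -0.16 z 37.5
-53 y -15.6..16.6 mid 0.47 z 37.5
-38 y -15.2..14.7 mid -0.23 z 37.0
guide inner/outer y: 0.1 45.5 -0.5 -45.8
```

View pics/top2.png

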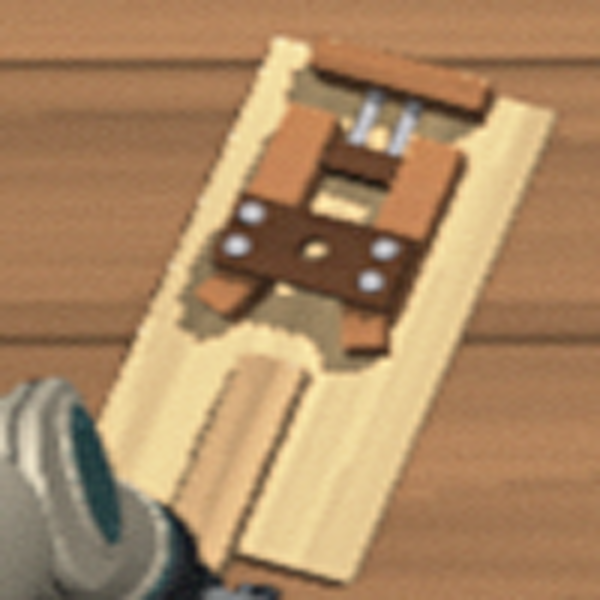

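The shank is centred on the channel: crop (275,365) lines up with the bridge hole at (315,250) along the jig axis. Next I advance 80 mm, slowly.

Request:
arm_command(deltas=[{"dx": 0.0095,"dy": -0.0031,"dz": 0,"yaw": 0,"jaw": 0},{"dx": 0.019,"dy": -0.0062,"dz": 0,"yaw": 0,"jaw": 0},{"dx": 0.0285,"dy": -0.0093,"dz": 0,"yaw": 0,"jaw": 0},{"dx": 0.038,"dy": -0.0124,"dz": 0,"yaw": 0,"jaw": 0},{"dx": 0.0475,"dy": -0.0155,"dz": 0,"yaw": 0,"jaw": 0},{"dx": 0.057,"dy": -0.0186,"dz": 0,"yaw": 0,"jaw": 0},{"dx": 0.0665,"dy": -0.0217,"dz": 0,"yaw": 0,"jaw": 0},{"dx": 0.0761,"dy": -0.0248,"dz": 0,"yaw": 0,"jaw": 0},{"dx": 0.0761,"dy": -0.0248,"dz": 0,"yaw": 0,"jaw": 0},{"dx": 0.0761,"dy": -0.0248,"dz": 0,"yaw": 0,"jaw": 0}])

```text
clock: 8.1
eef_pos: [560.0, 234.2, 18.2]
tool_rot: [-3.141, -0.001, 2.828]
force: [0.7, 0.4, -1.6]
width: 30.8
gripper_force: 60.1
```

```bash
python3 meas.py 25
```

```text
[560.  234.2  18.2] [-3.141e+00 -1.000e-03  2.828e+00] [ 0.7  0.4 -1.6] [-0.02  0.02  0.02]
bridge [680.5 195. ] [91.3 45.4] 71.46 58.688011617901566
shank z 37.30418744962367 tip jx -2.1 n 267
-68 y -16.7..1.6 mid -7.56 z 37.2
-53 y -16.4..14.7 mid -0.84 z 37.8
-38 y -17.1..16.4 mid -0.36 z 37.4
-23 y -16.7..16.0 mid -0.34 z 37.0
-8 y -16.5..22.5 mid 3.00 z 37.2
guide inner/outer y: 0.2 45.7 -0.0 -46.8
```

Request:
arm_command(deltas=[{"dx": 0.0095,"dy": -0.0031,"dz": 0,"yaw": 0,"jaw": 0},{"dx": 0.019,"dy": -0.0062,"dz": 0,"yaw": 0,"jaw": 0},{"dx": 0.0266,"dy": -0.0087,"dz": 0,"yaw": 0,"jaw": 0},{"dx": 0.0314,"dy": -0.0102,"dz": -0.001,"yaw": 0,"jaw": 0},{"dx": 0.0352,"dy": -0.0115,"dz": -0.001,"yaw": 0,"jaw": 0},{"dx": 0.038,"dy": -0.0124,"dz": -0.001,"yaw": 0,"jaw": 0},{"dx": 0.0409,"dy": -0.0133,"dz": -0.001,"yaw": 0,"jaw": 0},{"dx": 0.0428,"dy": -0.0139,"dz": -0.001,"yaw": 0,"jaw": 0},{"dx": 0.0428,"dy": -0.0139,"dz": -0.001,"yaw": 0,"jaw": 0},{"dx": 0.0428,"dy": -0.0139,"dz": -0.001,"yaw": 0,"jaw": 0}])

```text
clock: 9.25
eef_pos: [599.8, 221.0, 17.1]
tool_rot: [-3.14, -0.006, 2.829]
force: [-6.5, 1.4, 4.1]
width: 30.7
gripper_force: 60.8
```

```bash
cat > st.py <<'E'
from m import *
F=[];p=[];D=[]
for i in range(5):
    s=read_state(); F.append(s["force"]); p.append(s["eef_pos"]); im,d,K,X=cap("top"); D.append(d)
F=np.mean(F,0); p=np.mean(p,0); d=np.median(D,0)
a=np.array([.9508,-.3099]); n=np.array([.3099,.9508])
P=cloud(d,K,X); Z=P[...,2]; L=P[...,:2]-(np.array([680.4,194.8])-22*a); jx=L@a; jy=L@n
print("eef",p.round(1),"yaw",s["tool_rot"].round(3),"Fz %.1f push %.1f lat %.1f"%(F[2],-F[:2]@a,F[:2]@n),"T",s["torque"].round(2), "w",round(s["width"],1))
m=(abs(jy)<11)&(jx>46)&(jx<125)
for lo in range(46,125,3):
    k=m&(jx>lo)&(jx<=lo+3)
    if k.sum(): print(lo,np.round(np.median(Z[k]),0),im[k].mean(0).round(0)[:3],k.sum(),end="; ")
cv2.imwrite("pics/st.png",cv2.resize(im[140:240,210:310],(600,600),interpolation=2)[:,:,::-1])
E
python3 st.py
```

```text
eef [599.8 221.1  17.1] yaw [-3.14  -0.006  2.829] Fz 4.1 push 6.8 lat -1.2 T [ 0.15  1.21 -0.26] w 30.6
49 35.0 [167. 132.  95.] 7; 52 37.0 [211. 171. 123.] 9; 55 37.0 [216. 176. 127.] 7; 58 37.0 [212. 172. 125.] 6; 61 36.0 [212. 171. 125.] 7; 64 36.0 [212. 172. 125.] 7; 67 36.0 [212. 173. 126.] 8; 70 37.0 [210. 170. 123.] 8; 73 37.0 [213. 173. 126.] 8; 76 37.0 [215. 175. 127.] 9; 79 37.0 [169. 136.  98.] 7; 82 39.0 [113.  83.  58.] 7; 85 40.0 [102.  66.  43.] 7; 88 40.0 [109.  71.  48.] 9; 91 40.0 [105.  67.  44.] 8; 94 39.0 [103.  66.  43.] 7; 97 38.0 [114.  82.  60.] 4; 100 30.0 [125. 113. 106.] 1; 103 30.0 [157. 150. 146.] 3; 106 15.0 [186. 162. 137.] 9; 109 28.0 [198. 183. 162.] 8; 112 30.0 [180. 165. 146.] 7; 115 16.0 [168. 157. 144.] 5; 118 14.0 [163. 151. 135.] 9; 121 20.0 [149. 138. 123.] 6; 124 22.0 [132. 114.  92.] 2;
```

Request:
arm_command(deltas=[{"dx": 0.0019,"dy": -0.0006,"dz": 0.0005,"yaw": 0,"jaw": 0},{"dx": 0.0038,"dy": -0.0012,"dz": 0.0005,"yaw": 0,"jaw": 0},{"dx": 0.0057,"dy": -0.0019,"dz": 0.0005,"yaw": 0,"jaw": 0},{"dx": 0.0076,"dy": -0.0025,"dz": 0.0005,"yaw": 0,"jaw": 0},{"dx": 0.0086,"dy": -0.0028,"dz": 0.0005,"yaw": 0,"jaw": 0},{"dx": 0.0086,"dy": -0.0028,"dz": 0.0005,"yaw": 0,"jaw": 0},{"dx": 0.0086,"dy": -0.0028,"dz": 0.0005,"yaw": 0,"jaw": 0}])

```text
clock: 10.2
eef_pos: [604.6, 219.5, 17.2]
tool_rot: [-3.139, -0.013, 2.829]
force: [-13.2, 1.5, 7.5]
width: 30.7
gripper_force: 61.3
```

```bash
python3 st.py
```

```text
eef [604.6 219.5  17.1] yaw [-3.139 -0.013  2.829] Fz 7.7 push 13.7 lat -2.0 T [ 0.44  2.37 -0.39] w 30.4
49 37.0 [169. 133.  96.] 9; 52 37.0 [211. 171. 123.] 7; 55 37.0 [215. 175. 127.] 7; 58 36.0 [214. 174. 126.] 6; 61 37.0 [214. 174. 126.] 8; 64 36.0 [213. 173. 126.] 8; 67 36.0 [212. 173. 126.] 7; 70 37.0 [210. 171. 124.] 8; 73 38.0 [212. 173. 126.] 9; 76 37.0 [211. 171. 125.] 7; 79 37.0 [214. 173. 126.] 7; 82 37.0 [212. 172. 124.] 5; 85 38.0 [144. 116.  83.] 10; 88 40.0 [97. 64. 43.] 8; 91 40.0 [106.  70.  46.] 7; 94 40.0 [109.  71.  48.] 8; 97 39.0 [107.  68.  45.] 7; 100 39.0 [106.  70.  46.] 7; 103 40.0 [111.  78.  57.] 3; 106 29.0 [137. 119. 111.] 3; 109 29.0 [173. 161. 152.] 4; 112 15.0 [167. 150. 131.] 7; 115 26.0 [169. 159. 148.] 7; 118 15.0 [164. 150. 132.] 8; 121 15.0 [149. 136. 118.] 7; 124 23.0 [137. 124. 102.] 2;
```

Request:
arm_command(deltas=[{"dx": 0.001,"dy": -0.0003,"dz": 0.001,"yaw": 0,"jaw": 0},{"dx": 0.0019,"dy": -0.0006,"dz": 0.001,"yaw": 0,"jaw": 0},{"dx": 0.0029,"dy": -0.0009,"dz": 0.001,"yaw": 0,"jaw": 0},{"dx": 0.0038,"dy": -0.0012,"dz": 0.001,"yaw": 0,"jaw": 0},{"dx": 0.0038,"dy": -0.0012,"dz": 0.001,"yaw": 0,"jaw": 0},{"dx": 0.0038,"dy": -0.0012,"dz": 0.001,"yaw": 0,"jaw": 0},{"dx": 0.0038,"dy": -0.0012,"dz": 0.001,"yaw": 0,"jaw": 0}])

```text
clock: 11.15
eef_pos: [607.3, 218.5, 17.3]
tool_rot: [-3.138, -0.015, 2.83]
force: [-14.6, 3.0, 4.6]
width: 30.4
gripper_force: 60.7
```

```bash
python3 st.py
```

```text
eef [607.3 218.5  17.3] yaw [-3.138 -0.015  2.83 ] Fz 3.7 push 14.2 lat -1.7 T [ 0.5   2.43 -0.36] w 30.5
49 37.0 [164. 128.  92.] 8; 52 36.0 [209. 169. 123.] 7; 55 36.0 [215. 174. 126.] 8; 58 38.0 [214. 174. 127.] 8; 61 37.0 [215. 175. 127.] 6; 64 37.0 [213. 174. 125.] 8; 67 36.0 [212. 173. 126.] 8; 70 37.0 [212. 173. 125.] 7; 73 36.0 [216. 177. 128.] 6; 76 38.0 [208. 169. 122.] 9; 79 37.0 [212. 173. 125.] 6; 82 37.0 [212. 173. 125.] 8; 85 36.0 [215. 175. 127.] 7; 88 38.0 [152. 124.  92.] 10; 91 41.0 [98. 66. 44.] 7; 94 40.0 [104.  66.  42.] 6; 97 39.0 [109.  71.  48.] 8; 100 41.0 [108.  69.  46.] 7; 103 40.0 [104.  68.  47.] 8; 106 40.0 [106.  74.  52.] 2; 109 31.0 [152. 136. 130.] 2; 112 31.0 [162. 153. 146.] 5; 115 15.0 [153. 137. 118.] 8; 118 22.0 [167. 157. 146.] 6; 121 15.0 [150. 135. 115.] 8; 124 32.0 [118. 110. 102.] 2;
```

View pics/st.png

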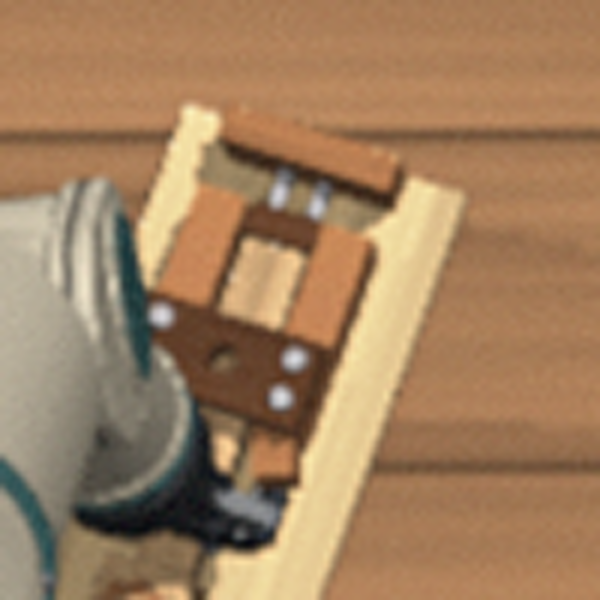

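The top view shows the pale shank lit behind the bridge, pressed on the dark stop at crop (280,225) and centred between the guides. The stop is back about 14.6 mm, which is about 11.7 N. I hold a second to check that it is steady, then hand in.

Request:
arm_command(deltas=[{"dx": 0,"dy": 0,"dz": 0,"yaw": 0,"jaw": 0},{"dx": 0,"dy": 0,"dz": 0,"yaw": 0,"jaw": 0},{"dx": 0,"dy": 0,"dz": 0,"yaw": 0,"jaw": 0},{"dx": 0,"dy": 0,"dz": 0,"yaw": 0,"jaw": 0},{"dx": 0,"dy": 0,"dz": 0,"yaw": 0,"jaw": 0},{"dx": 0,"dy": 0,"dz": 0,"yaw": 0,"jaw": 0},{"dx": 0,"dy": 0,"dz": 0,"yaw": 0,"jaw": 0},{"dx": 0,"dy": 0,"dz": 0,"yaw": 0,"jaw": 0},{"dx": 0,"dy": 0,"dz": 0,"yaw": 0,"jaw": 0},{"dx": 0,"dy": 0,"dz": 0,"yaw": 0,"jaw": 0}])

```text
clock: 12.4
eef_pos: [607.3, 218.5, 17.3]
tool_rot: [-3.138, -0.015, 2.83]
force: [-14.3, 3.3, 4.0]
width: 30.9
gripper_force: 60.7
```

```bash
python3 -c "
from cell import *
print(finish_job())"
```

```text
the job is handed in; nothing more can be done
None
```

I handed the job in with the finial still gripped, lying flat under the bridge and pressing the sprung stop back about 14.6 mm (about 12 N by its spring rate); the hand-in returned no verdict.

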